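# Close the titration cell, start the stirrer, start the run

## Robot

A 6-joint arm with a two-finger parallel gripper is mounted at the origin on the work surface. World frame = base frame: x ahead of the robot, y to its left, z up, the work surface at z = 0. Lengths are in m, angles in rad, forces in N, time in s.
With the tool pointing down it reaches from about 0.275 to 0.85 m from the base axis. Payload 5.2 kg.
Tool frame: the origin (TCP) lies at the very end of the fingers, on their centre line; the grasp point (between the pads) lies 19 mm behind it; y points along the fingers, x is the direction in which the jaws open and shut, and the axes are right-handed (so a half turn about y gives the same grasp; the last joint's range is limited). The gripper opens to 85 mm and grips with 20 to 120 N. Pads are 22 mm wide; open, the fingers measure 114 mm over their backs; the gripper's body (76 mm by 85 mm) begins 54 mm behind the grasp point. The pads swing forward as they close: fully open they stand 13 mm farther back than shut.
Start: joints at [-1.327, 0.259, 1.535, -0, 1.348, -0.203], TCP at [0.238, -0.496, 0.231] pointing down, gripper open.
Joint ranges: [-3.14, 3.14], [-0.91, 2.08], [0.19, 2.58], [-1.22, 4.36], [0.22, 2.71], [-3.12, 3.12]. Speed limits (rad/s): [2.57, 2.57, 3.14, 3.14, 3.14, 3.14].

## Interface

Orientations are given as a rotation vector (axis times angle).
In Python, from rig import get_state, cams, ctrl, spotter gives the robot as it stands.
- The arm moves only by the tool arm_command, never from a script. Its argument "deltas" is a list of rows, each a list of 7 numbers: the turn, a rotation vector about the tool's x, y, z in rad, then the shift along the tool's x, y, z in cm, then the closure in counts, from 0 (fully open) to 255 (shut). A call has 1 to 12 rows; each row is the pose to reach, as a shift and turn from the pose commanded when the call began, along the tool's axes at that moment; what a row does not reach only later rows make up. A row lasts 1/12 s, in which the tool goes at most 41.7 mm and 7.16 degrees, less where a joint would pass 70% of its speed; a pose out of reach is approached as far as the arm can. A call with a gripper value outside its range is refused whole. The fingers move at their own pace and stop on an object; "newtons" is the grip in N (left out, the last holds). Time passes only in rows, so rows that repeat a pose let the fingers close. It gives the time, the measured TCP pose, the force and the opening at its end, in the units of the state.
- get_state(): the state, without advancing time (a new reading comes with each control period).
- cams.get_image(name): name is "scene" or "top"; returns a dict with "img" (420x560x3 uint8, red, green, blue), "fx", "fy", "cx", "cy" (pixels), "origin" and "rotation" of the camera in the world. Camera axes: x right, y down, z forward; pixel columns grow to the right and rows downward; lengths in m; the calibration is good to about 2 mm. A picture is of the moment at which its call begins. There is no depth.
- ctrl.close_job(): hands the job in, once; it reports no verdict.
Trained networks look in a picture, given as the dict that the camera call returned (one of the last four; its "shot" number tells which), for a name from the list of things; names that differ only in an ending like _2 or _b are one class to them, and where a whole thing is asked for, a point or a joint stands for the part that bears it (a point fixed in the world has none). Each returns a list of dicts, best first, with "score" (0 to 1); they miss things now and then, are a little off and sometimes report something else, mostly with a low value. They report only what shows in the picture. A call takes as long as a camera call.
- spotter.outline_of(picture, query): "region" (420x560 bool, what is visible of it) and "centre" ([column, row] in pixels, amid what is visible of it).
The state is a dict: "clock": time; "joint_pos": joint angles; "qvel": joint speeds; "joint_torque": joint torques, N m; "eef_pos": TCP position; "orientation": TCP orientation; "wrist_force": force on the tool from outside, world axes, zero at the start; "torque": the same for the moment, N m; "opening": finger opening in m.
Only numpy, scipy, OpenCV 4.12 (cv2) and the standard library are available. Lean on these libraries where they do the work, as an engineer would, in place of code of your own. Each camera call takes 0.05 s, during which the arm holds its last target.

## Task

Get the titrator running with light fingertip presses: first press the orange stopper, which stands a little proud of its glass neck, fully home; then switch the stirrer on by pressing the raised, green-dotted end of the black rocker on the white base right down; last, tap the green start key on the control terminal and let it come up again. Press gently, never start the stirrer or the run before the step ahead of it is done, and press no other key. Pick nothing up: leave the terminal, the electrode, the drying tube and everything else on the bench where they stand.

Things in the scene. Friction and masses are not known exactly. Their poses are not given: they have to be found in the camera images.
- titrator: White stirring base, 240 (x) x 260 (y) x 105 mm high, fixed, with an amber glass cell 92 mm across on its deck (white head, upper face 197 mm up). It stands on the left or the right. Origin: centre of the underside; z up, -x is its front. In this frame (x, y in mm): cell axis (25, 55), stopper (-2, 55), rocker pivot (-78, -55), electrode (45, 77), drying tube (45, 33). Turned up to 0.25 rad.
- stopper (a joint): How far the orange stopper has gone down into the glass neck, m: 0 = 6 mm proud (its head's underside 6 mm above the neck), 0.006 = fully home (head resting on the neck). It starts 0 to 0.0015. It moves straight down, resists with a steady 3 N or so, stays where it is left, and meets a hard stop at 0.006.
- stopper_top (a point): Centre of the stopper's flat top: an orange head 29 mm across, 8 mm high, carrying a paler orange soft rubber disc 25 mm across, 6 mm high, which gives about 1 mm for every 6 N. It is 231 mm above the bench at joint value 0 and 225 mm when fully home.
- stir_rocker (a joint): Tilt of the stirrer rocker, rad: 0 = off (green-dotted end up), 0.34 = on (green-dotted end fully down, that half level). It takes about 2.5 N at the end, stays where it is left, with hard stops at both ends.
- rocker_on_end (a point): Green dot (10 mm) on the raised half of the rocker, 14 mm (off) or 18 mm (on) from the pivot line towards the titrator's -y; 129 mm above the bench when off, 123.5 mm when on. Black dished cap, 29 (x) by 53 mm (y), pivoting about the titrator's x axis, with 25 x 23 mm soft rubber pads giving 1 mm per 6 N. When off the dotted half slopes up 0.34 rad outwards; when on it is level.
- terminal: Loose white control terminal on rubber feet, 186 (y) x 128 (x) mm, 0.9 kg, beside the titrator on either side, turned up to 0.35 rad. Its upper face slopes up away from its front (-x) at 0.12 rad, from about 28 to 44 mm high: dark screen at the far part, three round keys in a row along y near the front. Origin: centre of the underside.
- start_key (a joint): Travel of the green start key, m: 0 = up, 0.005 = fully down. It moves square to the sloping face; spring return, 1.5 N to begin and 8.5 N fully down; it registers 2 mm down.
- start_key_top (a point): Centre of the top of the green start key (22 mm across, stands 8.5 mm above the face, white triangle); about 40 mm above the bench; on the terminal's right (-y) side, 38 mm in front of its centre.
- stop_key (a joint): Travel of the red stop key (110 mm to the left, +y, of the start key, same size and spring), m; it must not be pressed.
- menu_key (a joint): Travel of the grey menu key (55 mm to the left of the start key, same size and spring), m; it must not be pressed.
- electrode: Glass electrode with a black head standing in a neck of the cell, 24 mm across, top 263 mm above the bench, 52 mm from the stopper's axis. Origin: on its axis at the neck's top, 211 mm up. Fragile.
- drying_tube: Glass tube with blue filling in a neck of the cell, 22 mm across, top 270 mm above the bench, 52 mm from the stopper's axis. Origin: on its axis at the neck's top, 211 mm up. Fragile.
- vial: Loose small glass vial with blue cap, 22 mm across, 41 mm high, standing on the titrator's deck near its front left. Origin: centre of the underside.
- reagent_bottle: Loose amber bottle with red cap, 80 mm across, 170 mm high, at one side. Origin: centre of the underside.
- beaker: Loose glass beaker, 72 mm across, 90 mm high, at one side. Origin: centre of the underside.
- weighing_jar: Loose glass jar with metal lid, 52 mm across, 55 mm high, near the robot. Origin: centre of the underside.
- crucible: Loose white porcelain bowl, 48 mm across, 34 mm high, near the robot. Origin: centre of the underside.
- syringe: Loose glass syringe lying near the robot on its left, about 175 mm long with its needle, 22 mm high. Origin: under its barrel; its x axis runs towards the needle.

How it is judged:
On the way, in this order (a step that is already met when the one before it is completed fails the run):
1. the orange stopper is pressed home (value of joint stopper above 0.0045 m), for 0.1 s.
2. the stirrer rocker is switched on (value of joint stir_rocker above 0.27 rad), for 0.1 s.
3. the green start key is tapped (value of joint start_key above 0.002 m), for 0.02 s.
4. the start key is let go (value of joint start_key below 0.001 m), for 0.1 s.
At the end, for the whole second after the job is handed in: The stopper is home to within 1.5 mm, the rocker is over on its green-dotted side (0.27 rad or more), all three keys are up (within 1 mm), the terminal lies flat within 15 mm of where it stood, and every loose thing within 20 mm (value of joint stopper above 0.0045 m and value of joint stir_rocker above 0.27 rad and value of joint each of start_key, stop_key, menu_key below 0.001 m and distance of terminal from where it was at the start of the episode below 0.015 m and angle between terminal's own z axis and vertical below 0.05 rad and linear speed of terminal below 0.02 m/s and distance of each of reagent_bottle, beaker, weighing_jar, crucible, vial, syringe from where it was at the start of the episode below 0.02 m); the robot touches nothing.
It fails at once if the stirrer was switched on before the stopper was home, or the run started before both ((value of joint stir_rocker above 0.17 rad and value of joint stopper below 0.004 m) or (value of joint start_key above 0.002 m and (value of joint stir_rocker below 0.25 rad or value of joint stopper below 0.004 m))).
It fails at once if the red stop key or the grey menu key was pressed (1.5 mm) (value of joint any of stop_key, menu_key above 0.0015 m).
It fails at once if pressed too hard: the titrator or the terminal with more than 25 N, or the electrode or drying tube knocked with more than 3 N (contact force between any of the fingers, the arm and titrator above 25 N or contact force between any of the fingers, the arm and terminal above 25 N or contact force between any of the fingers, the arm and electrode above 3 N or contact force between any of the fingers, the arm and drying_tube above 3 N).
It fails at once if the terminal was shifted by 15 mm, lifted or tipped (distance of terminal from where it was at the start of the episode above 0.015 m or height (world z) of terminal above 0.006 m or angle between terminal's own z axis and vertical above 0.08 rad).
It fails at once if a bystander was moved by more than 20 mm or tipped over (distance of any of reagent_bottle, beaker, weighing_jar, crucible, vial, syringe from where it was at the start of the episode above 0.02 m or angle between any of reagent_bottle, beaker, weighing_jar, crucible, vial's own z axis and vertical above 0.35 rad).
It also fails if it takes over 64 s, if anything falls off the work surface, if the arm or the gripper's body presses on something with over 40 N, if the wrist force passes 120 N, or if a joint passes its speed limit or range.

## Working session

There is one attempt and no reset: what is moved stays moved. The work goes in short steps, Python scripts to look and compute and a tool call to move; the robot and the scene stay as the last step left them, time stands still between calls to the robot, and variables do not carry over. Pictures are saved under pics/ and viewed, and the job is handed in when it is done.

Besides the shell and the picture viewer there is one more tool, called after "Call:" as a command line: name --pt "numbers of a row" for each row, then --argument value for the rest. arm_command: Moves the arm, as the interface text tells. Its arguments: {"type":"object","properties":{"deltas":{"type":"array"},"newtons":{"type":"number"}},"required":["deltas"]}

```bash
mkdir -p pics; ls
cat > h.py <<'E'
import numpy as np,cv2
from scipy.spatial.transform import Rotation as R
from rig import get_state,cams,ctrl,spotter
def save(p,n,crop=None,s=1):
    im=p["img"][:,:,::-1]
    if crop: c0,r0,c1,r1=crop; im=im[r0:r1,c0:c1]
    cv2.imwrite("pics/"+n,cv2.resize(im,None,fx=s,fy=s,interpolation=cv2.INTER_CUBIC))
def ray(p,uv):
    d=np.array([(uv[0]-p["cx"])/p["fx"],(uv[1]-p["cy"])/p["fy"],1.]); return np.array(p["origin"]),np.array(p["rotation"])@d
def atz(p,uv,z):
    o,d=ray(p,uv); return o+d*(z-o[2])/d[2]
def proj(p,X):
    c=np.array(p["rotation"]).T@(np.array(X)-np.array(p["origin"])); return c[:2]/c[2]*[p["fx"],p["fy"]]+[p["cx"],p["cy"]]
E
python3 - <<'E'
from h import *
s=get_state()
for k,v in s.items(): print(k,np.round(v,4))
for n in("scene","top"):
    p=cams.get_image(n); save(p,n+"0.png",s=1.4); print(n,p["origin"],np.round(p["rotation"],3).tolist(),p["fx"],p["cx"],p["cy"])
    for q,z in(("stopper_top",.23),("rocker_on_end",.129),("start_key_top",.04),("electrode",.263),("drying_tube",.27),("stop_key",.04),("menu_key",.04),("terminal",.035),("vial",.14),("titrator",.1),("reagent_bottle",.17),("beaker",.09),("syringe",.01),("weighing_jar",.05),("crucible",.03)):
        for r in spotter.outline_of(p,q)[:2]:
            print(q,round(r["score"],2),np.round(r["centre"],1),r["region"].sum(),np.round(atz(p,r["centre"],z),3))
E
```

```text
pics
clock 0.0
joint_pos [-1.3268  0.2593  1.5361 -0.      1.348  -0.2028]
qvel [ 0.0006  0.0005 -0.0004 -0.0007  0.0008 -0.    ]
joint_torque [-1.70000e-03 -4.46040e+01 -2.90578e+01 -5.00000e-04  1.16000e-02
  0.00000e+00]
eef_pos [ 0.2375 -0.4955  0.2305]
orientation [-1.3868  0.875  -0.8728]
wrist_force [-0.0135  0.0059 -0.7192]
torque [-0.0475 -0.0185 -0.0187]
opening 0.0855
scene [ 0.8075999  -0.4727994   1.16618987] [-2.491, -0.813, 0.215] 390.8817249100252 277.30744844472537 212.29023462788103Traceback (most recent call last):
  File "<stdin>", line 8, in <module>
  File "h.py", line 11, in atz
    o,d=ray(p,uv); return o+d*(z-o[2])/d[2]
                                       ~^^^
IndexError: invalid index to scalar variable.
```

```bash
sed -i 's/np.array(p\["rotation"\])/R.from_rotvec(p["rotation"]).as_matrix()/' h.py
python3 - <<'E'
from h import *
s=get_state()
print(np.round(R.from_rotvec(s["orientation"]).as_matrix(),3))
for n in("scene","top"):
    p=cams.get_image(n); save(p,n+"0.png",s=1.4); print(n,np.round(p["origin"],3),p["fx"],p["cx"],p["cy"])
    for q,z in(("stopper_top",.23),("rocker_on_end",.129),("start_key_top",.04),("electrode",.263),("drying_tube",.27),("stop_key",.04),("menu_key",.04),("terminal",.035),("vial",.14),("titrator",.1),("reagent_bottle",.17),("beaker",.09),("syringe",.01),("weighing_jar",.05),("crucible",.03)):
        for r in spotter.outline_of(p,q)[:2]:
            print(q,round(r["score"],2),np.round(r["centre"],1),r["region"].sum(),np.round(atz(p,r["centre"],z),3))
E
```

```text
[[ 0.432 -0.     0.902]
 [-0.902  0.002  0.432]
 [-0.002 -1.     0.   ]]
scene [ 0.808 -0.473  1.166] 390.8817249100252 277.30744844472537 212.29023462788103
stopper_top 0.45 [261.1 260.7] 60 [ 0.536 -0.162  0.23 ]
rocker_on_end 0.68 [313.4 143.1] 100 [0.386 0.329 0.129]
rocker_on_end 0.53 [215.9 302. ] 58 [ 0.482 -0.298  0.129]
start_key_top 0.54 [368.4 145.5] 443 [0.522 0.51  0.04 ]
electrode 0.71 [273.5 173.8] 205 [0.412 0.062 0.263]
electrode 0.62 [278.5 261.5] 85 [ 0.582 -0.149  0.263]
drying_tube 0.41 [269.  270.7] 109 [ 0.58  -0.185  0.27 ]
terminal 0.69 [340.5 221.1] 1871 [0.607 0.173 0.035]
vial 0.61 [242.7 258.4] 61 [ 0.464 -0.157  0.14 ]
titrator 0.67 [255.4 303.5] 8210 [ 0.564 -0.231  0.1  ]
reagent_bottle 0.8 [169.7 370.6] 1085 [ 0.515 -0.497  0.17 ]
beaker 0.78 [369.9 146.9] 493 [0.542 0.464 0.09 ]
beaker 0.35 [275.5 175.1] 231 [0.345 0.164 0.09 ]
syringe 0.54 [309.8 139.9] 62 [0.318 0.426 0.01 ]
weighing_jar 0.61 [273.3 173.5] 234 [0.317 0.189 0.05 ]
weighing_jar 0.52 [259.3 257.4] 93 [ 0.473 -0.097  0.05 ]
crucible 0.54 [169.4 280.3] 215 [ 0.292 -0.313  0.03 ]
top [ 0
[... 244 characters left out ...]
ying_tube 0.56 [344.1 168.8] 84 [ 0.566 -0.167  0.27 ]
drying_tube 0.5 [379.1 208. ] 187 [ 0.469 -0.252  0.27 ]
stop_key 0.61 [197.6 176.8] 39 [0.583 0.241 0.04 ]
terminal 0.73 [218.  169.7] 2586 [0.606 0.181 0.035]
vial 0.2 [380.2 210.9] 150 [ 0.473 -0.283  0.14 ]
titrator 0.89 [353.8 189.7] 7555 [ 0.538 -0.217  0.1  ]
titrator 0.73 [383.6 272.9] 173 [ 0.303 -0.298  0.1  ]
reagent_bottle 0.58 [449.9 207.8] 908 [ 0.48  -0.463  0.17 ]
beaker 0.91 [107.9 196.6] 691 [0.516 0.488 0.09 ]
syringe 0.48 [139.8 260.4] 143 [0.332 0.416 0.01 ]
weighing_jar 0.66 [205.6 267.4] 273 [0.314 0.21  0.05 ]
crucible 0.77 [385.6 271.4] 181 [ 0.304 -0.32   0.03 ]
crucible 0.71 [196.2 178.1] 21 [0.581 0.247 0.03 ]
```

```bash
ls pics
```

```text
scene0.png
top0.png
```

View pics/scene0.png

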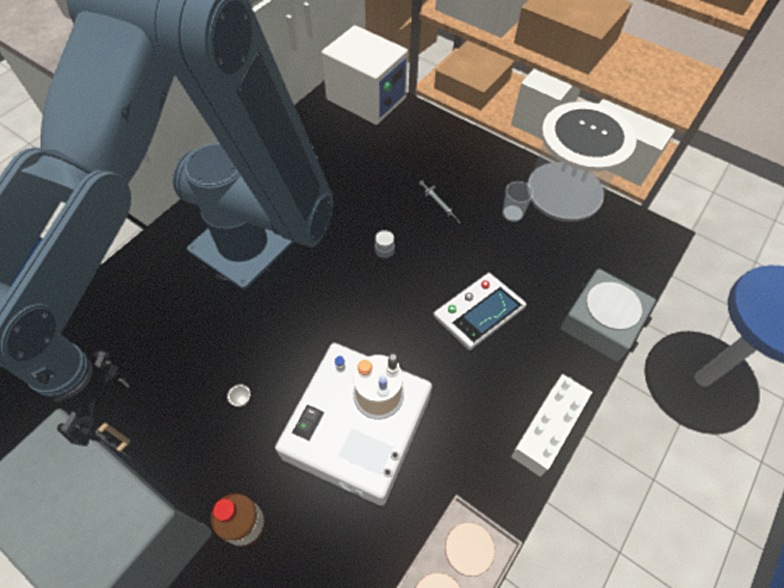

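View pics/top0.png

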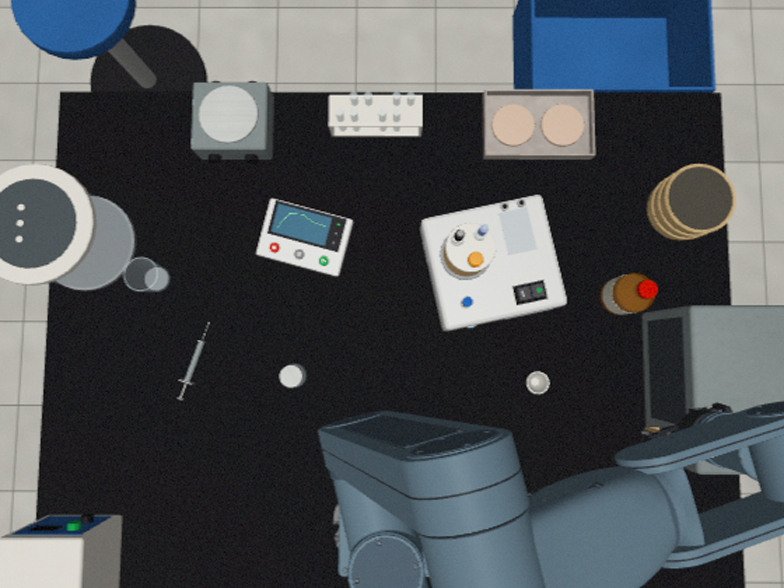

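The pictures show the titrator right of centre (stopper at about 339,185 in the unscaled top view, rocker at 379,208) and the terminal left (green key at about 231,186). I'll refine these with colour centroids in both cameras.

```bash
cat > m.py <<'E'
from h import *
def cent(p,box,f):
    c0,r0,c1,r1=box; im=p["img"][r0:r1,c0:c1].astype(float)
    w=f(im[...,0],im[...,1],im[...,2]).astype(np.uint8)
    n,l,st,ce=cv2.connectedComponentsWithStats(w)
    if n<2: return None
    i=1+np.argmax(st[1:,4]); return ce[i]+[c0,r0],st[i,4]
def tri(ps,uvs):
    A=np.zeros((3,3));b=np.zeros(3)
    for p,uv in zip(ps,uvs):
        o,d=ray(p,uv);d/=np.linalg.norm(d);M=np.eye(3)-np.outer(d,d);A+=M;b+=M@o
    return np.linalg.solve(A,b)
E
python3 - <<'E'
from m import *
ps=cams.get_image("scene");pt=cams.get_image("top")
save(pt,"t_tit.png",(295,130,410,240),6.5);save(ps,"s_tit.png",(190,235,320,365),5)
save(pt,"t_ter.png",(175,135,260,205),8);save(ps,"s_ter.png",(300,185,385,255),8)
G=lambda r,g,b:(g>r+30)&(g>b+20)
O=lambda r,g,b:(r>180)&(r-b>90)&(g>80)&(g<r-20)
Rd=lambda r,g,b:(r>g+70)&(r>b+70)
Bl=lambda r,g,b:(b>r+50)
for nm,f,bs,bt,z in (("stopper",O,(250,250,275,275),(328,175,352,197),.23),("dot",G,(205,290,235,312),(372,198,395,220),.129),("start",G,(312,210,335,230),(222,178,240,195),.04),("stop",Rd,(338,195,355,212),(186,168,206,186),.04),("vialcap",Bl,(232,250,252,268),(322,206,345,224),.146)):
    a=cent(ps,bs,f);b=cent(pt,bt,f);print(nm,a,b)
    if a and b: print(' tri',np.round(tri((ps,pt),(a[0],b[0])),4),'S',np.round(atz(ps,a[0],z),4),'T',np.round(atz(pt,b[0],z),4))
E
```

```text
stopper (array([260.06329114, 261.60759494]), np.int32(79)) (array([339.2       , 184.73333333]), np.int32(90))
 tri [ 0.5334 -0.1614  0.2192] S [ 0.5359 -0.1655  0.23  ] T [ 0.5324 -0.1594  0.23  ]
dot (array([216.4, 303.5]), np.int32(10)) (array([384.66666667, 206.66666667]), np.int32(15))
 tri [ 0.4859 -0.299   0.1274] S [ 0.4857 -0.2999  0.129 ] T [ 0.4863 -0.298   0.129 ]
start (array([322.42307692, 219.92307692]), np.int32(26)) (array([230.8       , 185.97142857]), np.int32(35))
 tri [0.556  0.1412 0.0349] S [0.5567 0.138  0.04  ] T [0.5557 0.141  0.04  ]
stop (array([346.27272727, 202.36363636]), np.int32(22)) (array([195.65517241, 176.31034483]), np.int32(29))
 tri [0.5847 0.2473 0.0359] S [0.5851 0.2442 0.04  ] T [0.5846 0.247  0.04  ]
vialcap (array([242., 257.]), np.int32(37)) (array([333.58139535, 215.02325581]), np.int32(43))
 tri [ 0.4608 -0.1552  0.142 ] S [ 0.4615 -0.157   0.146 ] T [ 0.4611 -0.1541  0.146 ]
```

View pics/t_tit.png

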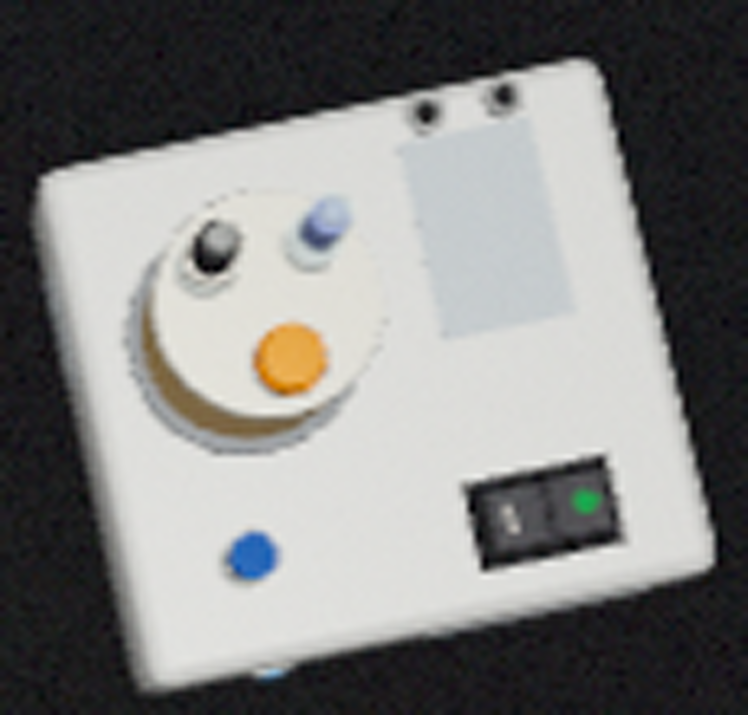

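View pics/s_tit.png

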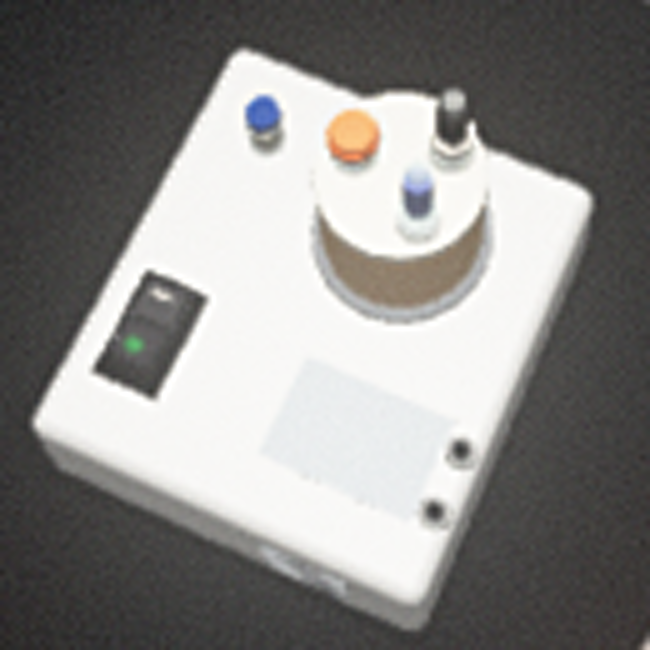

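View pics/t_ter.png

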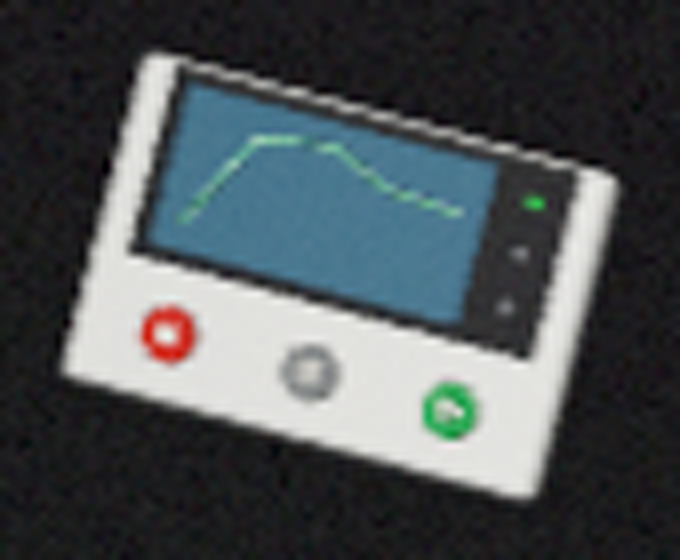

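Call:
arm_command --pt "0 0 0 0 -4 0 255" --pt "0 0 0 0 -8 0 255" --pt "0 0 0 0 -12 0 255" --pt "0 -0.1 0 -1.6 -13 3.7 255" --pt "0 -0.22 0 -3.2 -13 7.4 255" --pt "0 -0.34 0 -4.8 -13 11.1 255" --pt "0 -0.46 0 -6.4 -13 14.8 255" --pt "0 -0.58 0 -8 -13 18.5 255" --pt "0 -0.7 0 -9.6 -13 22.2 255" --pt "0 -0.82 0 -11.2 -13 26 255" --pt "0 -0.94 0 -12.8 -13 30 255" --pt "0 -1.06 0 -14.4 -13 34 255"

```text
clock: 2.8
eef_pos: [0.4811, -0.2195, 0.3616]
orientation: [-1.571, 0.045, -0.046]
wrist_force: [0.3, -0.3, 0.2]
opening: -0.0001
```

```bash
cat > g.py <<'E'
from h import *
def go(x,y,z,yawdeg=None):
    s=get_state();M=R.from_rotvec(s["orientation"]).as_matrix();e=np.array(s["eef_pos"])
    print("t",s["clock"],"pos",np.round(e,4),"xang",np.round(np.degrees(np.arctan2(M[1,0],M[0,0])),2),"down",np.round(M[:,1],4),"F",np.round(s["wrist_force"],2),"op",s["opening"])
    print("shift cm",np.round(M.T@(np.array([x,y,z])-e)*100,2))
    if yawdeg is not None:
        a=np.radians(yawdeg);X=np.array([np.cos(a),np.sin(a),0]);Y=np.array([0,0,-1]);T=np.c_[X,Y,np.cross(X,Y)]
        print("turn",np.round(R.from_matrix(M.T@T).as_rotvec(),4))
E
python3 -c "
from g import *
go(.533,-.160,.30,12.7)"
```

```text
t 2.8 pos [ 0.4811 -0.2195  0.3616] xang -3.34 down [ 5.e-04 -5.e-04 -1.e+00] F [ 0.26 -0.32  0.16] op -9.352179344225239e-05
shift cm [4.83 6.16 6.25]
turn [ 0.0005 -0.2799  0.0005]
```

Call:
arm_command --pt "0 -0.1 0 1.6 0 2 255" --pt "0 -0.2 0 3.2 0 4 255" --pt "0 -0.28 0 4.8 0 6.2 255" --pt "0 -0.28 0 4.8 2 6.2 255" --pt "0 -0.28 0 4.8 4 6.2 255" --pt "0 -0.28 0 4.8 6 6.2 255" --pt "0 -0.28 0 4.8 8 6.2 255" --pt "0 -0.28 0 4.8 9 6.2 255" --pt "0 -0.28 0 4.8 9 6.2 255" --pt "0 -0.28 0 4.8 9 6.2 255"

```text
clock: 3.63
eef_pos: [0.532, -0.1626, 0.2715]
orientation: [-1.564, -0.169, 0.17]
wrist_force: [-0.4, -0.1, 1.3]
opening: -0.0002
```

```bash
python3 -c "
from g import *
go(.533,-.160,.24,12.7)
p=cams.get_image('scene');save(p,'s1.png',(190,190,340,340),4.5)
p=cams.get_image('top');save(p,'t1.png',(280,110,420,240),4.5)"
```

```text
t 3.6333 pos [ 0.532  -0.1626  0.2715] xang 12.37 down [-4.e-04  3.e-04 -1.e+00] F [-0.37 -0.06  1.25] op -0.00021198225668394877
shift cm [0.15 3.15 0.23]
turn [-0.0003 -0.0058 -0.0004]
```

View pics/s1.png

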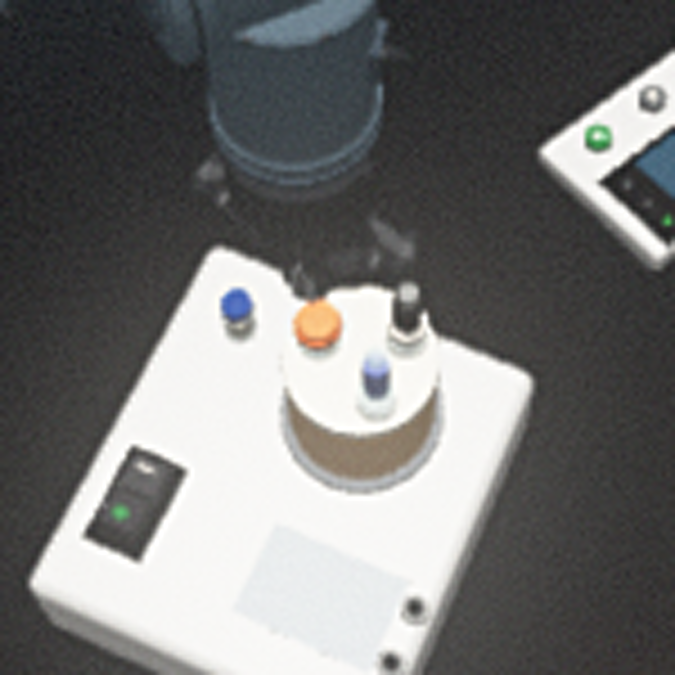

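View pics/t1.png

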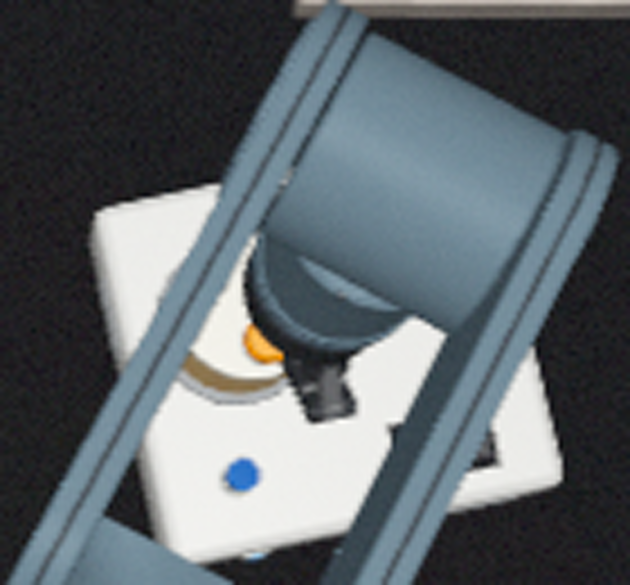

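```bash
python3 -c "
from g import *
go(.533,-.161,.236,12.7)
p=cams.get_image('scene');print(proj(p,get_state()['eef_pos']),proj(p,[.533,-.161,.23]))"
```

```text
t 3.7333 pos [ 0.5327 -0.163   0.2728] xang 12.37 down [ 0.0022 -0.0012 -1.    ] F [-0.75 -0.17 -0.32] op -3.4351450896008366e-05
shift cm [0.07 3.68 0.19]
turn [ 0.0016 -0.0058  0.0019]
[259.13944355 253.252827  ] [260.24389092 259.70155131]
```

Call:
arm_command --pt "0 0 0 0.1 1 0.2 255" --pt "0 0 0 0.1 2 0.2 255" --pt "0 0 0 0.1 3 0.2 255" --pt "0 0 0 0.1 3.5 0.2 255" --pt "0 0 0 0.1 3.6 0.2 255" --pt "0 0 0 0.1 3.7 0.2 255" --pt "0 0 0 0.1 3.7 0.2 255" --pt "0 0 0 0.1 3.7 0.2 255" --pt "0 0 0 0.1 3.7 0.2 255"

```text
clock: 4.53
eef_pos: [0.5328, -0.1605, 0.2348]
orientation: [-1.565, -0.17, 0.169]
wrist_force: [0.3, 0.0, 0.8]
opening: -0.0
```

```bash
python3 -c "
from g import *
go(.533,-.161,.231,12.7)"
```

```text
t 4.5333 pos [ 0.5328 -0.1605  0.2348] xang 12.38 down [ 8.e-04 -4.e-04 -1.e+00] F [0.27 0.01 0.81] op -5.461890790239151e-06
shift cm [ 0.01  0.38 -0.05]
turn [ 0.0006 -0.0057  0.0007]
```

Now press slowly down to z ≈ 0.2265.

Call:
arm_command --pt "0 0 0 0 0.1 0 255" --pt "0 0 0 0 0.2 0 255" --pt "0 0 0 0 0.3 0 255" --pt "0 0 0 0 0.4 0 255" --pt "0 0 0 0 0.5 0 255" --pt "0 0 0 0 0.6 0 255" --pt "0 0 0 0 0.7 0 255" --pt "0 0 0 0 0.8 0 255" --pt "0 0 0 0 0.8 0 255" --pt "0 0 0 0 0.8 0 255"

```text
clock: 5.37
eef_pos: [0.5326, -0.1603, 0.2264]
orientation: [-1.564, -0.17, 0.17]
wrist_force: [-0.9, 0.2, 2.3]
opening: -0.0001
```

Call:
arm_command --pt "0 0 0 0 0.05 0 255" --pt "0 0 0 0 0.1 0 255" --pt "0 0 0 0 0.15 0 255" --pt "0 0 0 0 0.15 0 255" --pt "0 0 0 0 0.15 0 255"

```text
clock: 5.78
eef_pos: [0.5326, -0.1603, 0.2247]
orientation: [-1.564, -0.169, 0.17]
wrist_force: [-0.9, 0.6, 2.6]
opening: -0.0
```

```bash
python3 -c "
from g import *
go(.533,-.161,.231,12.7)"
```

```text
t 5.7833 pos [ 0.5326 -0.1603  0.2247] xang 12.37 down [-1.e-04  1.e-04 -1.e+00] F [-0.92  0.56  2.65] op -3.6611596121055105e-05
shift cm [ 0.03 -0.63 -0.07]
turn [-0.0001 -0.0057 -0.0001]
```

Call:
arm_command --pt "0 0 0 0 0.03 0 255" --pt "0 0 0 0 0.06 0 255" --pt "0 0 0 0 0.09 0 255" --pt "0 0 0 0 0.12 0 255" --pt "0 0 0 0 0.12 0 255" --pt "0 0 0 0 0.12 0 255"

```text
clock: 6.28
eef_pos: [0.5326, -0.1603, 0.224]
orientation: [-1.564, -0.17, 0.169]
wrist_force: [-2.4, 1.2, 5.8]
opening: -0.0001
```

Call:
arm_command --pt "0 0 0 0 -1 0 255" --pt "0 0 0 0 -4 0 255" --pt "0 0 0 0 -7 0 255" --pt "0 0 0 0 -8.5 0 255" --pt "0 0 0 0 -8.5 0 255"

```text
clock: 6.7
eef_pos: [0.5343, -0.1612, 0.3132]
orientation: [-1.569, -0.175, 0.165]
wrist_force: [-0.1, -0.6, -0.2]
opening: -0.0001
```

```bash
python3 -c "
from g import *
go(.487,-.302,.31,12.7)
p=cams.get_image('scene');save(p,'s2.png',(190,230,340,340),5)"
```

```text
t 6.7 pos [ 0.5343 -0.1612  0.3132] xang 12.38 down [ 0.0069 -0.0037 -1.    ] F [-0.14 -0.64 -0.22] op -0.00012396030902608163
shift cm [ -7.64   0.34 -12.73]
turn [ 0.0051 -0.0056  0.006 ]
```

View pics/s2.png

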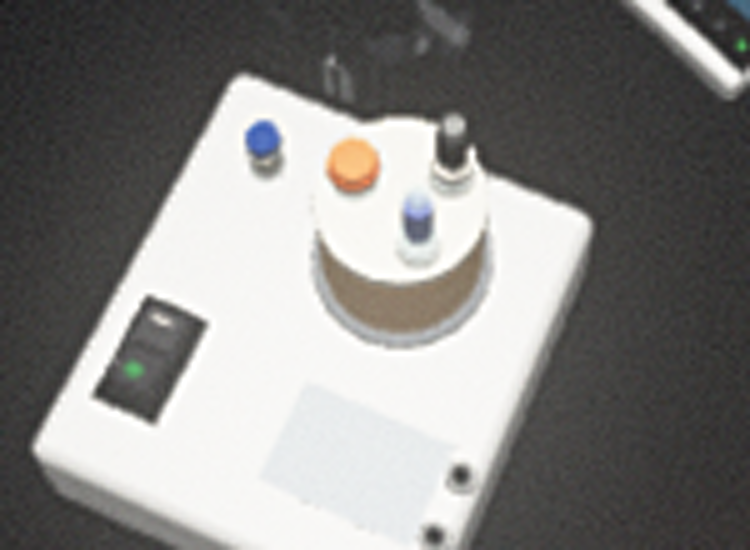

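The stopper's centre has moved down in the picture to about row 263 (from 261.6), which fits it being home. Next is the rocker.

Call:
arm_command --pt "0 0 0 -2 0 -3.3 255" --pt "0 0 0 -4 0 -6.6 255" --pt "0 0 0 -6 0 -10 255" --pt "0 0 0 -7.6 0 -12.7 255" --pt "0 0 0 -7.6 4 -12.7 255" --pt "0 0 0 -7.6 8 -12.7 255" --pt "0 0 0 -7.6 12 -12.7 255" --pt "0 0 0 -7.6 15 -12.7 255" --pt "0 0 0 -7.6 16.5 -12.7 255" --pt "0 0 0 -7.6 16.5 -12.7 255" --pt "0 0 0 -7.6 16.5 -12.7 255" --pt "0 0 0 -7.6 16.5 -12.7 255"

```text
clock: 7.75
eef_pos: [0.486, -0.3011, 0.1443]
orientation: [-1.565, -0.17, 0.169]
wrist_force: [0.4, -0.6, 0.1]
opening: -0.0
```

```bash
python3 -c "
from g import *
go(.487,-.302,.134,12.7)
p=cams.get_image('scene');save(p,'s3.png',(180,240,300,340),6)"
```

```text
t 7.75 pos [ 0.486  -0.3011  0.1443] xang 12.38 down [ 8.e-04 -7.e-04 -1.e+00] F [ 0.36 -0.56  0.09] op -1.1593867103018494e-05
shift cm [ 0.08  1.03 -0.11]
turn [ 0.0009 -0.0056  0.0006]
```

View pics/s3.png

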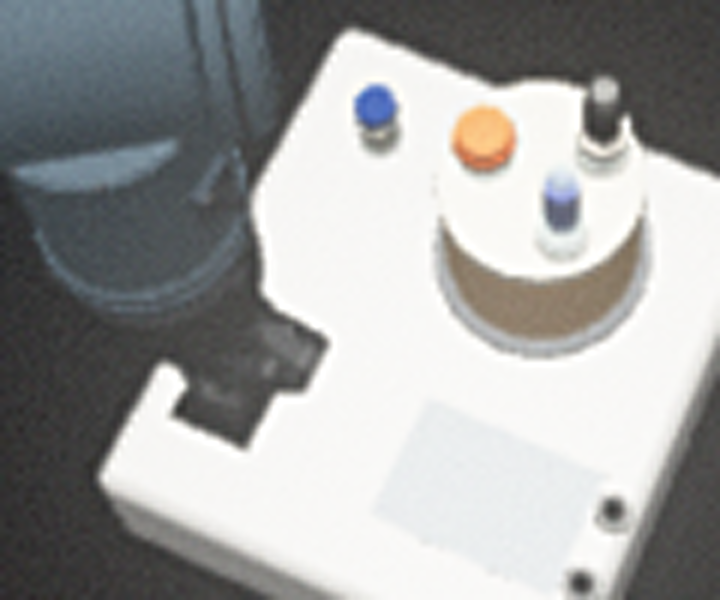

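Call:
arm_command --pt "0 0 0 0.1 0.4 -0.1 255" --pt "0 0 0 0.1 0.8 -0.1 255" --pt "0 0 0 0.1 1.0 -0.1 255" --pt "0 0 0 0.1 1.15 -0.1 255" --pt "0 0 0 0.1 1.3 -0.1 255" --pt "0 0 0 0.1 1.45 -0.1 255" --pt "0 0 0 0.1 1.6 -0.1 255" --pt "0 0 0 0.1 1.75 -0.1 255" --pt "0 0 0 0.1 1.75 -0.1 255" --pt "0 0 0 0.1 1.75 -0.1 255"

```text
clock: 8.63
eef_pos: [0.4872, -0.3021, 0.1266]
orientation: [-1.566, -0.17, 0.168]
wrist_force: [0.9, -2.9, 4.2]
opening: 0.0002
```

Call:
arm_command --pt "0 0 0 0 0.08 0 255" --pt "0 0 0 0 0.16 0 255" --pt "0 0 0 0 0.24 0 255" --pt "0 0 0 0 0.32 0 255" --pt "0 0 0 0 0.32 0 255" --pt "0 0 0 0 0.32 0 255"

```text
clock: 9.13
eef_pos: [0.4869, -0.3015, 0.1229]
orientation: [-1.564, -0.17, 0.169]
wrist_force: [2.2, -2.0, 4.5]
opening: 0.0001
```

Call:
arm_command --pt "0 0 0 0 0.05 0 255" --pt "0 0 0 0 0.1 0 255" --pt "0 0 0 0 0.1 0 255" --pt "0 0 0 0 0.1 0 255"

```text
clock: 9.47
eef_pos: [0.4869, -0.3015, 0.1224]
orientation: [-1.565, -0.17, 0.169]
wrist_force: [0.3, -1.6, 7.7]
opening: 0.0002
```

Call:
arm_command --pt "0 0 0 0 -1 0 255" --pt "0 0 0 0 -5 0 255" --pt "0 0 0 0 -9 0 255" --pt "0 0 0 0 -13 0 255" --pt "0 0 0 0 -17 0 255" --pt "0 0 0 0 -20.5 0 255" --pt "0 0 0 0 -20.5 0 255" --pt "0 0 0 0 -20.5 0 255"

```text
clock: 10.13
eef_pos: [0.4869, -0.301, 0.3289]
orientation: [-1.566, -0.171, 0.168]
wrist_force: [0.9, 0.1, -0.9]
opening: 0.0002
```

```bash
python3 -c "
from m import *
from g import go
go(.556,.1405,.31,12.7)
G=lambda r,g,b:(g>r+30)&(g>b+20)
ps=cams.get_image('scene');save(ps,'s4.png',(180,240,300,340),6)
a=cent(ps,(205,285,235,315),G);print(a, atz(ps,a[0],.1235) if a else 0)
"
```

```text
t 10.1333 pos [ 0.4869 -0.301   0.3289] xang 12.4 down [ 0.0021 -0.0013 -1.    ] F [ 0.94  0.13 -0.93] op 0.0001807410688146399
shift cm [16.22  1.85 41.64]
turn [ 0.0017 -0.0053  0.0018]
(array([215.61538462, 305.38461538]), np.int32(13)) [ 0.48570299 -0.30423476  0.1235    ]
```

View pics/s4.png

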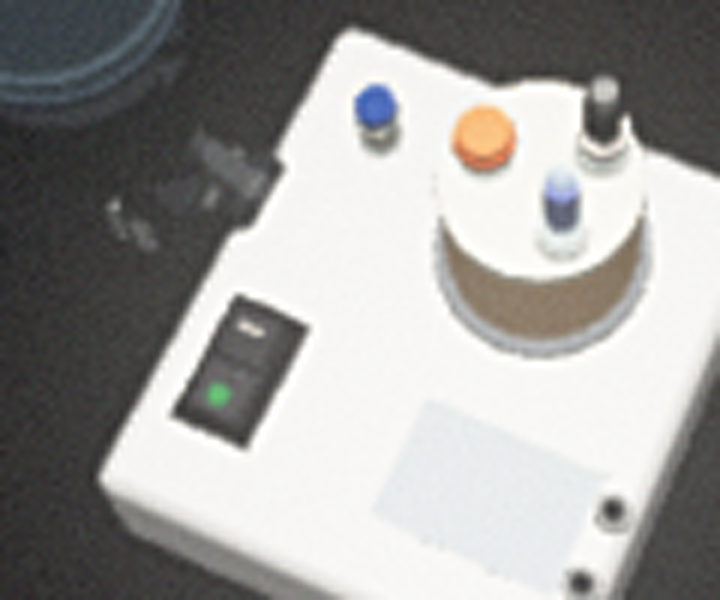

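The rocker's dot is now at (215.6, 305.4), which matches its "on" position. Moving to the start key.

Call:
arm_command --pt "0 0 0 1.3 0 3.5 255" --pt "0 0 0 2.7 0 7 255" --pt "0 0 0 4.1 0 10.5 255" --pt "0 0 0 5.4 0 14 255" --pt "0 0 0 6.8 0 17.5 255" --pt "0 0 0 8.2 0 21 255" --pt "0 0 0 9.5 0 24.5 255" --pt "0 0 0 10.9 0 28 255" --pt "0 0 0 12.3 0 31.5 255" --pt "0 0 0 13.6 0 35 255" --pt "0 0 0 15 0 38.5 255" --pt "0 0 0 16.2 0 41.6 255"

```text
clock: 11.18
eef_pos: [0.5541, 0.1421, 0.324]
orientation: [-1.563, -0.165, 0.175]
wrist_force: [-0.1, 0.1, 0.5]
opening: 0.0001
```

```bash
python3 -c "
from g import *
go(.556,.1405,.06,12.7)"
```

```text
t 11.1833 pos [0.5541 0.1421 0.324 ] xang 12.42 down [-6.4e-03  3.0e-04 -1.0e+00] F [-0.05  0.13  0.46] op 0.00013110474375487341
shift cm [ 0.31 26.39 -0.25]
turn [-0.0017 -0.0049 -0.0061]
```

Call:
arm_command --pt "0 0 0 0 4 0 255" --pt "0 0 0 0 8 0 255" --pt "0 0 0 0 12 0 255" --pt "0 0 0 0 16 0 255" --pt "0 0 0 0 20 0 255" --pt "0 0 0 0 23 0 255" --pt "0 0 0 0 25.5 0 255" --pt "0 0 0 0 26.5 0 255" --pt "0 0 0 0 26.5 0 255" --pt "0 0 0 0 26.5 0 255" --pt "0 0 0 0 26.5 0 255"

```text
clock: 12.1
eef_pos: [0.5566, 0.1397, 0.0631]
orientation: [-1.564, -0.171, 0.168]
wrist_force: [1.4, 0.3, 0.8]
opening: 0.0001
```

```bash
python3 -c "
from g import *
go(.556,.1405,.043,12.7)
p=cams.get_image('scene');save(p,'s5.png',(290,170,390,260),7);print(proj(p,get_state()['eef_pos']),proj(p,[.556,.1405,.04]))
p=cams.get_image('top');save(p,'t5.png',(170,130,270,210),7)"
```

```text
t 12.1 pos [0.5566 0.1397 0.0631] xang 12.38 down [ 1.7e-03  2.0e-04 -1.0e+00] F [1.41 0.32 0.81] op 6.867928491456916e-05
shift cm [-0.05  2.01  0.09]
turn [ 0.0002 -0.0057  0.0017]
[323.5375175  216.02852315] [322.64064934 219.2855569 ]
```

View pics/s5.png

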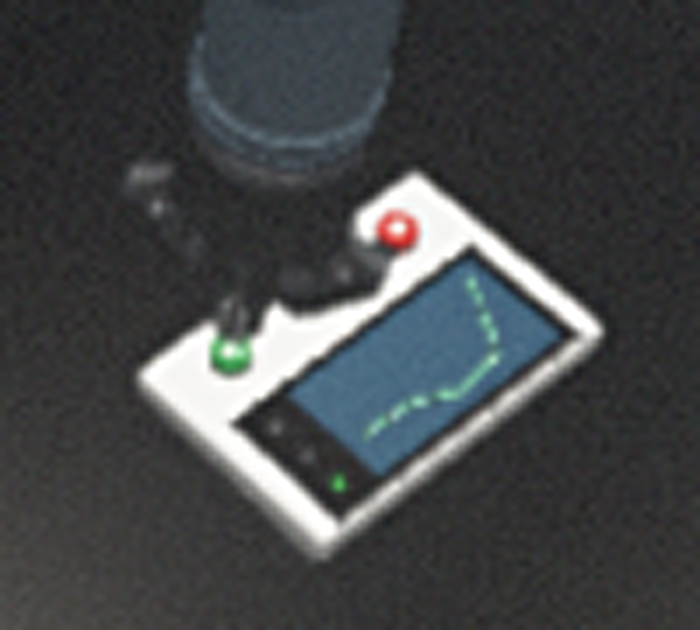

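View pics/t5.png

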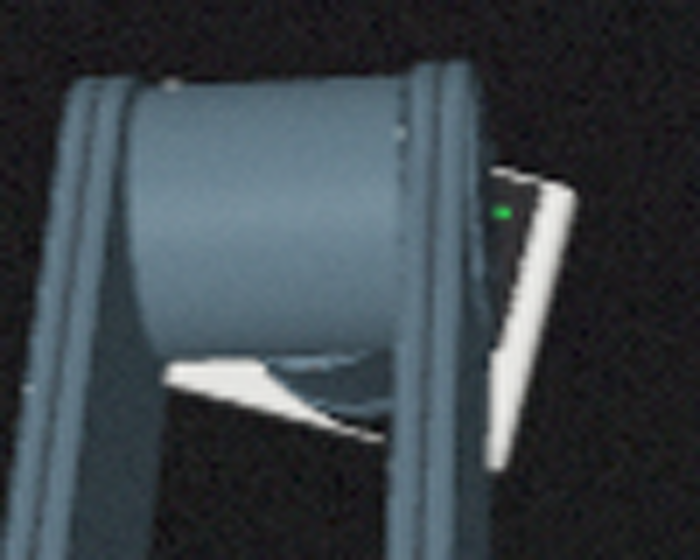

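The fingertip is right above the green key (key at about 323,220 in the scene view, tip at 323.5,216). Descending.

Call:
arm_command --pt "0 0 0 0 0.6 0.1 255" --pt "0 0 0 0 1.2 0.1 255" --pt "0 0 0 0 1.6 0.1 255" --pt "0 0 0 0 1.9 0.1 255" --pt "0 0 0 0 2.0 0.1 255" --pt "0 0 0 0 2.1 0.1 255" --pt "0 0 0 0 2.1 0.1 255" --pt "0 0 0 0 2.1 0.1 255"

```text
clock: 12.87
eef_pos: [0.5557, 0.1406, 0.041]
orientation: [-1.564, -0.17, 0.17]
wrist_force: [0.3, -0.8, 0.5]
opening: 0.0004
```

Call:
arm_command --pt "0 0 0 0 0.1 0 255" --pt "0 0 0 0 0.2 0 255" --pt "0 0 0 0 0.3 0 255" --pt "0 0 0 0 0.3 0 255" --pt "0 0 0 0 0.3 0 255"

```text
clock: 13.28
eef_pos: [0.5561, 0.1405, 0.0384]
orientation: [-1.564, -0.17, 0.169]
wrist_force: [0.1, -0.3, 4.2]
opening: -0.0001
```

Call:
arm_command --pt "0 0 0 0 0.08 0 255" --pt "0 0 0 0 0.16 0 255" --pt "0 0 0 0 0.16 0 255" --pt "0 0 0 0 0.16 0 255"

```text
clock: 13.62
eef_pos: [0.5562, 0.1405, 0.0369]
orientation: [-1.564, -0.171, 0.169]
wrist_force: [-0.3, -0.2, 6.7]
opening: -0.0005
```

Call:
arm_command --pt "0 0 0 0 -0.5 0 255" --pt "0 0 0 0 -2 0 255" --pt "0 0 0 0 -6 0 255" --pt "0 0 0 0 -10 0 255" --pt "0 0 0 0 -14 0 255" --pt "0 0 0 0 -18 0 255" --pt "0 0 0 0 -22 0 255" --pt "0 0 0 0 -26 -4 255" --pt "0 0 0 0 -28 -8 255" --pt "0 0 0 0 -28 -8 255" --pt "0 0 0 0 -28 -8 255" --pt "0 0 0 0 -28 -8 255"

```text
clock: 14.62
eef_pos: [0.5727, 0.0619, 0.3162]
orientation: [-1.564, -0.168, 0.168]
wrist_force: [-0.4, 0.5, 0.8]
opening: -0.0001
```

```bash
python3 -c "
from m import *
from g import go
go(.4,0,.31,12.7)
G=lambda r,g,b:(g>r+30)&(g>b+20)
Rd=lambda r,g,b:(r>g+70)&(r>b+70)
O=lambda r,g,b:(r>180)&(r-b>90)&(g>80)&(g<r-20)
Bl=lambda r,g,b:(b>r+50)
p=cams.get_image('scene');save(p,'s6.png',s=1.4)
for b,f in (((205,285,235,315),G),((312,210,335,230),G),((338,195,355,212),Rd),((250,250,275,275),O),((232,250,252,268),Bl)): print(cent(p,b,f))
"
```

```text
t 14.6167 pos [0.5727 0.0619 0.3162] xang 12.27 down [-3.e-04  6.e-04 -1.e+00] F [-0.38  0.45  0.78] op -5.202317874563482e-05
shift cm [-18.19   0.62  -2.38]
turn [-0.0006 -0.0075 -0.0001]
(array([215.78571429, 305.35714286]), np.int32(14))
(array([322.42307692, 219.92307692]), np.int32(26))
(array([346.27272727, 202.36363636]), np.int32(22))
(array([260.18987342, 262.40506329]), np.int32(79))
(array([242., 257.]), np.int32(37))
```

View pics/s6.png

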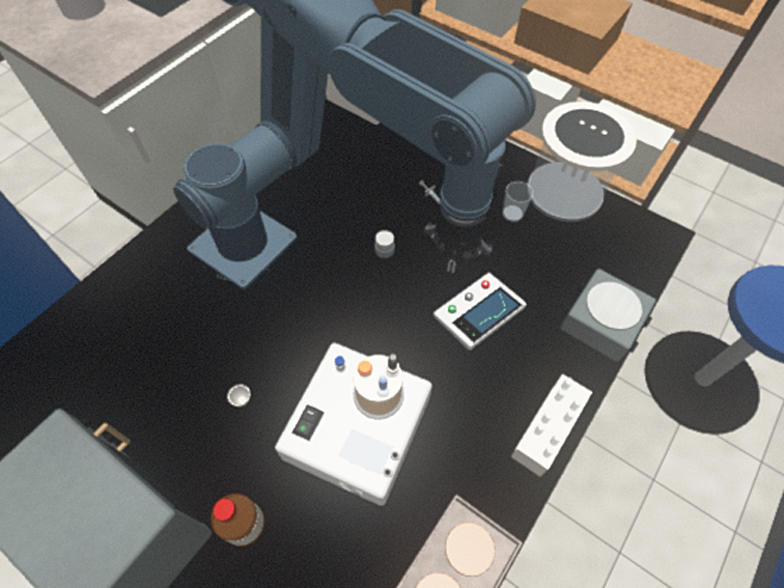

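```bash
python3 -c "
from h import *
print(ctrl.close_job())"
```

```text
the job is handed in; nothing more can be done
None
```

I did all three presses in order with closed fingertips, backed the arm clear and handed the job in at about 14.7 s. The system gave no verdict.

- **Stopper:** I pressed it down to z = 224.0 mm. The force held near 3 N while it slid and rose to about 6 N at the stop. In the picture its centre moved down 0.8 px, or about 5 mm. That is coarse, but it agrees with the force and height readings that it is home.
- **Rocker:** I pressed it down to z = 122.4 mm with about 8 N on the stop. The green dot is now where it should be when on, and it was unchanged in the last picture.
- **Start key:** I pressed with 6.7 N, which is about 3.7 mm of travel judging by its spring, and then let it go. The key, the stop key and the vial are at the same pixel positions as before, so the terminal did not shift.
- **Other things:** In the last picture nothing else on the bench looked moved, and the arm touched nothing. I checked the syringe, jar, crucible, bottle and beaker only by eye. I did not check the menu key separately; the fingertip stayed about 55 mm from it.

No check failed or disagreed.

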